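# Pack the brass pattern plates on the dowels of their slide-lid case

### The job

Pack the engraver's wooden case. Lift its lid over the lip at the end, slide it out from under the brass rails and lay it level, handle up and centred, on the narrow blue-topped rest; then put every brass pattern plate that is on the bench into the case, face up, stacked flat with both its holes fully down over the two steel dowels. When all are in, slide the lid back under the rails, handle up, until it drops home behind the lip, and do not knock over the polish jar, the vase or the tin.

Things in the scene. Friction and masses are not known exactly. Their poses are not given: they have to be found in the camera images.
- case: dark wooden case, fixed, 210 (its x) by 160 mm (its y); origin at the centre of its underside, on the table. Floor 6 mm thick, inside 194 by 128 mm. The lid rests on ledges 53 mm above the table between side guides 58 mm high (3 mm play each side). It slides out towards the case's -x, and back in, when raised 5 to 11 mm. End wall at +x closed, 70 mm high.
- case_lip (a point): middle of the top of the lip, the 8 mm thick end wall at the case's -x end, 58 mm above the table: 5 mm above the underside of the closed lid, which must be raised over it.
- case_rail (a point): middle of the underside of the left one of two brass rails that overhang the lid's side edges along the rear of the case only (case x = 40 to 105 mm, |y| = 60 to 80 mm); underside 70 mm, top 76 mm above the table, so the closed lid can rise at most 11 mm. After sliding 60 mm the lid is free to be lifted away.
- case_floor (a point): centre of the case's inside floor, 6 mm above the table, axes as the case. Two steel dowels, 12 mm in diameter, stand there at x = -50 and +50 mm, y = 0, straight to 37 mm above the floor, then tapering to 4 mm at their tips, 44 mm above it. The first plate lies on the floor, each further one 12 mm higher.
- lid: light wooden sliding lid with two copper inlays, 190 (its x, along the case's x) by 142 by 6 mm, about 0.22 kg, loose; origin at the centre of its underside, z up. A dark handle bar stands on its middle, 14 mm thick along x, 60 mm long along y, its top 32 mm above the lid's underside. It starts closed in the case (its origin 53 mm straight above the case's); either way round fits.
- rest_top (a point): centre of the top of the lid rest, a fixed wooden block 130 mm long (its x) by 70 mm wide (its y) and 60 mm high with a blue top; the lid overhangs it.
- plate1: ornamented lightweight brass plate, 140 mm long (its x) by 56 mm wide (its y) by 12 mm thick, about 0.3 kg; origin at the centre of its underside, z up through the ornamented face; two through holes of 15 mm diameter at x = -50 and +50 mm, y = 0 (either way round fits). Starts flat on the table, face up; may be absent. Grip it across its 56 mm width.
- plate2: ornamented lightweight brass plate, 140 mm long (its x) by 56 mm wide (its y) by 12 mm thick, about 0.3 kg; origin at the centre of its underside, z up through the ornamented face; two through holes of 15 mm diameter at x = -50 and +50 mm, y = 0 (either way round fits). Starts flat on the table, face up; may be absent. Grip it across its 56 mm width.
- plate3: ornamented lightweight brass plate, 140 mm long (its x) by 56 mm wide (its y) by 12 mm thick, about 0.3 kg; origin at the centre of its underside, z up through the ornamented face; two through holes of 15 mm diameter at x = -50 and +50 mm, y = 0 (either way round fits). Starts flat on the table, face up; may be absent. Grip it across its 56 mm width.
- polish: bystander: a squat jar with a brass cap, 52 mm across, 75 mm tall, loose; origin at the centre of its underside. Must not be knocked over.
- vase: bystander: a copper vase, 115 mm tall, loose; origin at the centre of its underside. Must not be knocked over.
- tin: bystander: a green tin, 64 mm across, 90 mm tall, loose; origin at the centre of its underside. Must not be knocked over.
Things that resemble listed ones, but are neither listed nor needed, are in the scene too. Leave any orange look-alike of the plate3 alone.

How it is judged:
On the way, in this order (a step that is already met when the one before it is completed fails the run):
1. the lid has been lifted over the lip and drawn out from under the rails ((x of lid in the frame of case below -0.055 m or z of lid in the frame of case above 0.1 m)), for 0.1 s.
2. the lid lies level and centred on its rest, released (horizontal distance between lid and rest_top below 0.025 m and z of lid in the frame of rest_top between -0.005 and 0.006 m and angle between lid's own z axis and vertical below 0.06 rad and linear speed of lid below 0.02 m/s and contact force between the fingers and lid below 0.1 N), for 0.2 s.
3. every plate present is fully down over both dowels (x of plate1 in the frame of case_floor between -0.004 and 0.004 m and y of plate1 in the frame of case_floor between -0.004 and 0.004 m and z of each of plate1, plate2, plate3 in the frame of case_floor below 0.03 m and angle between the x axis of each of plate1, plate2, plate3 and the x axis of case_floor, either way round below 0.06 rad and angle between each of plate1, plate2, plate3's own z axis and vertical below 0.06 rad and linear speed of each of plate1, plate2, plate3 below 0.02 m/s and x of plate2 in the frame of case_floor between -0.004 and 0.004 m and y of plate2 in the frame of case_floor between -0.004 and 0.004 m and x of plate3 in the frame of case_floor between -0.004 and 0.004 m and y of plate3 in the frame of case_floor between -0.004 and 0.004 m), for 0.2 s.
At the end, for the whole second after the job is handed in: Every plate present is down over both dowels, face up, level and turned within 0.06 rad, centred in the case within 4 mm, underside below 30 mm above the case floor. The lid is closed, handle up, down on its ledges behind the lip (within 3.5 mm lengthwise, 1.8 mm in height). All at rest (all of step 3 and x of lid in the frame of case between -0.0035 and 0.0035 m and y of lid in the frame of case between -0.006 and 0.006 m and z of lid in the frame of case between 0.05 and 0.0548 m and angle between lid's own z axis and vertical below 0.03 rad and linear speed of lid below 0.02 m/s); the robot touches nothing.
It fails at once if the polish is knocked over (angle between polish's own z axis and vertical above 0.7 rad).
It fails at once if the vase is knocked over (angle between vase's own z axis and vertical above 0.7 rad).
It fails at once if the tin is knocked over (angle between tin's own z axis and vertical above 0.7 rad).
Of plate1, plate2, plate3 only 2 to 3 are there at a start; the rules pass over those that are not, and their reading is None.
At some moment in a run one of plate1, plate2, plate3 may be knocked a few centimetres aside while the robot is not near it.
Once in a run the grip may slacken for a moment while it holds something.
It also fails if it takes over 208 s, if anything falls off the work surface, if the arm or the gripper's body presses on something with over 40 N, if the wrist force passes 120 N, or if a joint passes its speed limit or range.

### The arm

A 6-joint arm with a two-finger parallel gripper is mounted at the origin on the work surface. World frame = base frame: x ahead of the robot, y to its left, z up, the work surface at z = 0. Lengths are in m, angles in rad, forces in N, time in s.
With the tool pointing down it reaches from about 0.425 to 0.95 m from the base axis. Payload 14.7 kg.
Tool frame: the origin (TCP) lies on the centre line of the jaws, within the pads' length; the fingertips stand 22 mm ahead of it and the grasp point (between the pads) lies 3 mm ahead of it; z points along the fingers, x is the direction in which the jaws open and shut, and the axes are right-handed (so a half turn about z gives the same grasp; the last joint's range is limited). The gripper opens to 85 mm and grips with 20 to 120 N. Pads are 22 mm wide; open, the fingers measure 114 mm over their backs; the gripper's body (76 mm by 85 mm) begins 54 mm behind the grasp point. The pads swing forward as they close: fully open they stand 13 mm farther back than shut.
Start: joints at [-0.047, 0.48, 1.596, -0, 1.065, -0.047], TCP at [0.65, 0, 0.253] pointing down, gripper open.
Joint ranges: [-2.75, 2.75], [-0.82, 2.05], [0.23, 2.67], [-1.56, 4.7], [0.09, 2.69], [-2.92, 2.92]. Speed limits (rad/s): [1.89, 1.89, 2.39, 3.01, 3.01, 3.01].

### API

Orientations are given as a rotation vector (axis times angle).
In Python, from workcell import env, claw, planner, eyes, ticket, finder, readout gives the robot as it stands. Calls block until the motion is done:
- env.move_to(position, orientation): joint-space move of the TCP to a pose.
- env.movel(position, rotation=None, vel=0.15): straight line of the TCP; rotation=None keeps the orientation; vel is the mean speed in m/s.
- env.goto_joints(angles): joint-space move.
- claw.gripper_to(opening, newtons=None): opening from 0.0 (shut) to 1.0 (fully open); newtons is the grip in N (None keeps the last); returns when the fingers have stopped.
- env.sleep(seconds).
- planner.solve_ik(position, orientation): joint angles nearest the present ones, or None.
- eyes.capture(name): name is "scene" or "side" or "wrist"; returns a dict with "pixels" (420x560x3 uint8, red, green, blue), "vertical_fov" (degrees; the focal length in pixels is half the picture's height over the tangent of half this angle, whatever the lens; pixels are square), "cx", "cy" (the principal point, pixels), "distortion" ([k1, k2, p1, p2, k3] as OpenCV has them; the pictures are not rectified), "camera_from_world" (4x4, takes a point from world to camera coordinates); the wrist camera has in their place "hand_eye" (4x4, takes a point from camera to tool coordinates, whose origin is the TCP and whose axes are the tool frame's). Camera axes: x right, y up, looking along -z (the intrinsics and any distortion apply to the point x, -y, -z); pixel columns grow to the right and rows downward; lengths in m; the calibration is good to about 2 mm. A picture is of the moment at which its call begins: read the wrist's pose just before it. There is no depth.
A pose or a line that the arm cannot do raises env.IKError and nothing moves.
- ticket.finish_job(): hands the job in, once; it reports no verdict.
Trained networks look in a picture, given as the dict that the camera call returned (one of the last four; its "shot" number tells which), for a name from the list of things; names that differ only in an ending like _2 or _b are one class to them, and where a whole thing is asked for, a point or a joint stands for the part that bears it (a point fixed in the world has none). Each returns a list of dicts, best first, with "p" (0 to 1); they miss things now and then, are a little off and sometimes report something else, mostly with a low value. They report only what shows in the picture. A call takes as long as a camera call. They do not tell look-alikes from the thing itself.
- finder.spot_in(picture, query): "bbox" ([centre column, centre row, width, height] in pixels, round what is visible of it).
- finder.silhouettes(picture, query): "mask" (420x560 bool, what is visible of it) and "bbox" ([centre column, centre row, width, height] in pixels, round what is visible of it).
- finder.pinpoint(picture, query): "xy" ([column, row] in pixels: a listed point, or the origin of a listed thing).
Readings, each from a call of its own:
- readout.get_time_s(): time.
- readout.get_q(): joint angles.
- readout.get_qvel(): joint speeds.
- readout.get_effort(): joint torques, N m.
- readout.get_position(): TCP position.
- readout.get_ee_rot(): TCP orientation.
- readout.get_force(): force on the tool from outside, world axes, zero at the start.
- readout.get_torque(): the same for the moment, N m.
- readout.get_grip_width(): opening from 0.0 (shut) to 1.0 (fully open).
Only numpy, scipy, OpenCV 4.12 (cv2) and the standard library are available. Lean on these libraries where they do the work, as an engineer would, in place of code of your own. Each camera call takes 0.05 s, during which the arm holds its last target. There are 200 camera calls.

## Working session

There is one attempt and no reset: what is moved stays moved. The work goes in short steps, each a Python script; the robot and the scene stay as the last script left them, time stands still between calls to the robot, and variables do not carry over. Pictures are saved under pics/ and viewed, about 12 in all and at most 16, crops included, and the job is handed in when it is done.

```bash
ls; mkdir -p pics
cat > h.py <<'E'
import numpy as np, cv2
from scipy.spatial.transform import Rotation as R
from workcell import env, claw, planner, eyes, ticket, finder, readout
def shot(n):
    T=None
    if n=="wrist":
        p=np.array(readout.get_position()); r=R.from_rotvec(readout.get_ee_rot()).as_matrix()
        T=np.eye(4);T[:3,:3]=r;T[:3,3]=p
    d=eyes.capture(n)
    d["wfc"]=T@np.array(d["hand_eye"]) if n=="wrist" else np.linalg.inv(np.array(d["camera_from_world"]))
    f=210/np.tan(np.radians(d["vertical_fov"])/2)
    d["K"]=np.array([[f,0,d["cx"]],[0,f,d["cy"]],[0,0,1.]])
    d["D"]=np.array(d["distortion"],float)
    return d
def ray(d,uv):
    u=cv2.undistortPoints(np.array(uv,float).reshape(-1,1,2),d["K"],d["D"]).reshape(-1,2)
    c=np.c_[u[:,0],-u[:,1],-np.ones(len(u))]
    return d["wfc"][:3,3], c@d["wfc"][:3,:3].T
def onz(d,uv,z):
    o,v=ray(d,uv); return o+v*((z-o[2])/v[:,2])[:,None]
def proj(d,P):
    P=np.array(P,float).reshape(-1,3); c=(P-d["wfc"][:3,3])@d["wfc"][:3,:3]
    c=c*[1,-1,-1]
    return cv2.projectPoints(c.reshape(-1,1,3),np.zeros(3),np.zeros(3),d["K"],d["D"])[0].reshape(-1,2)
def save(d,n): cv2.imwrite("pics/"+n+".png",d["pixels"][:,:,::-1])
def down(yaw):  # tool z down, jaw axis (tool x) at yaw in world
    x=np.array([np.cos(yaw),np.sin(yaw),0]);z=np.array([0,0,-1.]);y=np.cross(z,x)
    return R.from_matrix(np.c_[x,y,z]).as_rotvec()
def rect(mask,d,z):
    c=max(cv2.findContours(mask.astype(np.uint8),0,1)[0],key=cv2.contourArea).reshape(-1,2)
    p=onz(d,c,z)[:,:2]; (cx,cy),(w,h),a=cv2.minAreaRect((p*1000).astype(np.float32))
    if w<h: w,h,a=h,w,a+90
    return np.array([cx,cy])/1000,(w,h),np.radians(a)
E
cat > a.py <<'E'
from h import *
a=shot("scene");b=shot("side")
im=np.hstack([a["pixels"],b["pixels"]]);
save(a,"scene0");save(b,"side0")
for nm,d in (("scene",a),("side",b)):
    print(nm,d["wfc"][:3,3].round(3))
    for q,z in (("case_lip",.058),("case_rail",.07),("lid",.053),("rest_top",.06),("plate1",0),("polish",0),("vase",0),("tin",0)):
        for r in finder.pinpoint(d,q):
            print(q,round(r["p"],2),np.round(r["xy"]),onz(d,r["xy"],z)[0].round(3))
    for q in ("plate1",):
        for r in finder.silhouettes(d,q):
            c,s,t=rect(r["mask"],d,.012); print(q,"mask",round(r["p"],2),np.round(r["bbox"]),c.round(3),np.round(s),round(t,3))
E
python3 a.py
```

```text
pics
scene [ 1.139 -0.498  0.812]
case_lip 0.79 [227. 255.] [ 0.528 -0.12   0.058]
case_rail 0.74 [272. 210.] [0.481 0.067 0.07 ]
case_rail 0.65 [299. 192.] [0.467 0.18  0.07 ]
case_rail 0.61 [402. 205.] [0.7   0.364 0.07 ]
lid 0.8 [263. 240.] [ 0.54  -0.014  0.053]
rest_top 0.83 [132. 313.] [ 0.534 -0.38   0.06 ]
rest_top 0.3 [400. 205.] [0.692 0.369 0.06 ]
plate1 0.88 [274. 160.] [0.218 0.302 0.   ]
plate1 0.75 [264. 253.] [ 0.536 -0.011  0.   ]
plate1 0.74 [351. 239.] [0.655 0.209 0.   ]
plate1 0.69 [299. 190.] [0.399 0.252 0.   ]
plate1 0.57 [351. 191.] [0.512 0.374 0.   ]
polish 0.81 [200. 236.] [ 0.37  -0.105  0.   ]
vase 0.69 [304. 341.] [ 0.803 -0.116  0.   ]
tin 0.65 [401. 205.] [0.657 0.439 0.   ]
plate1 mask 0.86 [271. 164.  20.  25.] [0.229 0.271] [155.  49.] 2.498
plate1 mask 0.74 [354. 235.  52.  32.] [0.659 0.222] [149.  66.] 1.493
plate1 mask 0.66 [355. 191.  45.  26.] [0.528 0.375] [152.  68.] 1.481
plate1 mask 0.57 [295. 192.  37.  22.] [0.406 0.221] [99. 65.] 1.517
side [-0.131 -0.793  0.788]
case_lip 0.77 [329. 246.] [ 0.519 -0.126  0.058]
case_rail 0.69 [271. 208
[... 187 characters left out ...]
396 0.246 0.   ]
plate1 0.7 [221. 176.] [0.53  0.375 0.   ]
polish 0.82 [273. 280.] [ 0.384 -0.092  0.   ]
polish 0.55 [327. 244.] [ 0.573 -0.063  0.   ]
polish 0.38 [415. 304.] [ 0.59  -0.336  0.   ]
polish 0.34 [272. 209.] [0.552 0.143 0.   ]
vase 0.76 [405. 225.] [ 0.794 -0.125  0.   ]
vase 0.69 [328. 243.] [ 0.576 -0.064  0.   ]
vase 0.17 [206. 207.] [0.409 0.255 0.   ]
tin 0.76 [247. 155.] [0.667 0.437 0.   ]
plate1 mask 0.88 [286. 182.  43.  26.] [0.649 0.217] [155.  69.] 1.492
plate1 mask 0.79 [147. 223.  45.  18.] [0.236 0.262] [118.  71.] 2.52
plate1 mask 0.75 [204. 208.  42.  33.] [0.4   0.243] [152.  63.] 1.518
plate1 mask 0.59 [220. 172.  37.  26.] [0.521 0.369] [157.  66.] 1.495
```

```bash
python3 -c "
import cv2
for n in('scene0','side0'):
    a=cv2.imread('pics/'+n+'.png');cv2.imwrite('pics/'+n+'b.png',cv2.resize(a,(800,600),interpolation=2))"
```

```text
(no output)
```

View pics/scene0b.png

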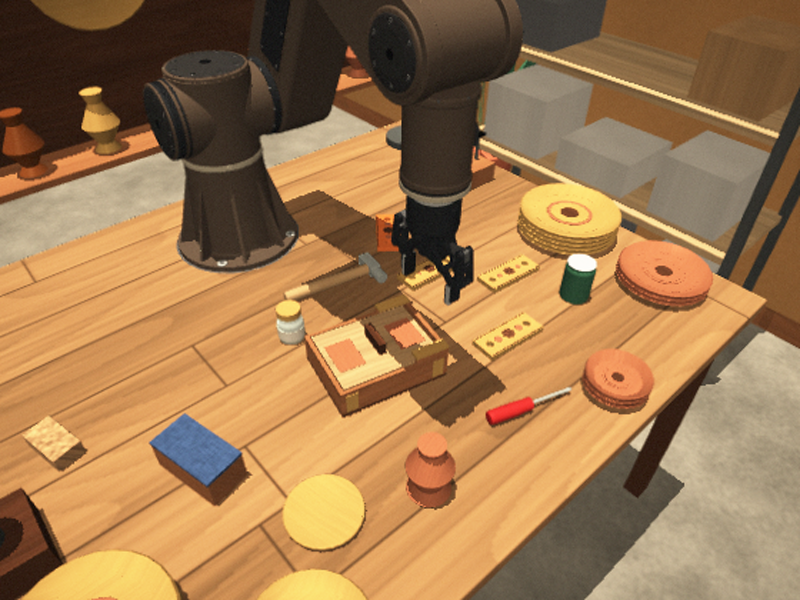

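View pics/side0b.png

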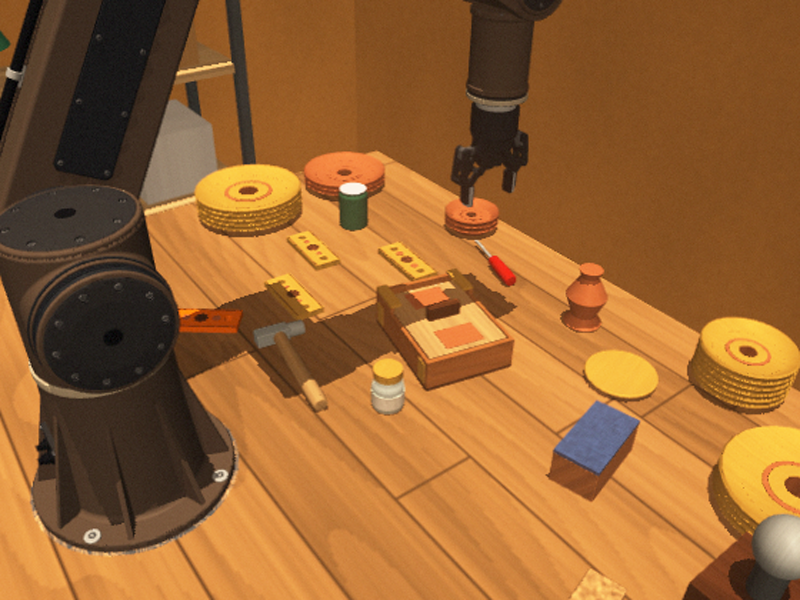

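Three brass plates lie in a group near (0.40,0.245), (0.65,0.22) and (0.525,0.37). The orange look-alike is behind, at about (0.23,0.27). The closed case is at about (0.545,-0.015) with its lip towards -y, and the blue rest is at (0.534,-0.376). The networks agree with both pictures. Next I'll look from above with the wrist camera.

```bash
cat > b.py <<'E'
from h import *
print(readout.get_time_s(), R.from_rotvec(readout.get_ee_rot()).as_matrix().round(2).tolist())
for y in (1.45,1.45-np.pi):
    print(y,planner.solve_ik([.545,-.015,.3],down(y)))
d=shot("wrist");print(np.array(d["hand_eye"]).round(3).tolist())
env.move_to([.545,-.035,.33],down(1.45-np.pi) if planner.solve_ik([.545,-.035,.33],down(1.45)) is None else down(1.45))
d=shot("wrist");save(d,"w1");print(readout.get_time_s(),d["wfc"].round(3).tolist(),d["vertical_fov"])
for q,z in (("case_lip",.058),("case_rail",.07),("lid",.053),("rest_top",.06)):
    for r in finder.pinpoint(d,q): print(q,round(r["p"],2),np.round(r["xy"]),onz(d,r["xy"],z)[0].round(4))
for r in finder.silhouettes(d,"lid"):
    c,s,t=rect(r["mask"],d,.059); print("lid mask",round(r["p"],2),np.round(r["bbox"]),c.round(4),np.round(s),round(t,4))
E
python3 b.py
```

```text
1.0 [[1.0, 0.0, -0.0], [0.0, -1.0, 0.0], [-0.0, -0.0, -1.0]]
1.45 [-8.31199223e-02  2.86411773e-01  1.78079011e+00 -8.88178420e-16
  1.07439077e+00 -1.53311992e+00]
-1.6915926535897932 [-8.31199223e-02  2.86411773e-01  1.78079011e+00 -8.88178420e-16
  1.07439077e+00  1.60847273e+00]
[[1.0, -0.0, -0.001, -0.0], [-0.0, -0.962, -0.274, -0.07], [-0.001, 0.274, -0.962, -0.121], [0.0, 0.0, 0.0, 1.0]]
2.5167 [[0.121, -0.954, -0.273, 0.476], [0.993, 0.117, 0.033, -0.026], [0.001, -0.275, 0.961, 0.45], [0.0, 0.0, 0.0, 1.0]] 69.82424385869386
case_lip 0.63 [212. 167.] [ 0.5243 -0.119   0.058 ]
case_rail 0.64 [354. 124.] [0.4927 0.0653 0.07  ]
case_rail 0.39 [454. 217.] [0.6272 0.1901 0.07  ]
lid 0.8 [286. 176.] [ 0.549  -0.0239  0.053 ]
rest_top 0.92 [ 21. 197.] [ 0.5343 -0.3741  0.06  ]
lid mask 0.67 [291. 168. 157. 116.] [ 0.5447 -0.0211] [189. 142.] 1.3497
```

View pics/w1.png

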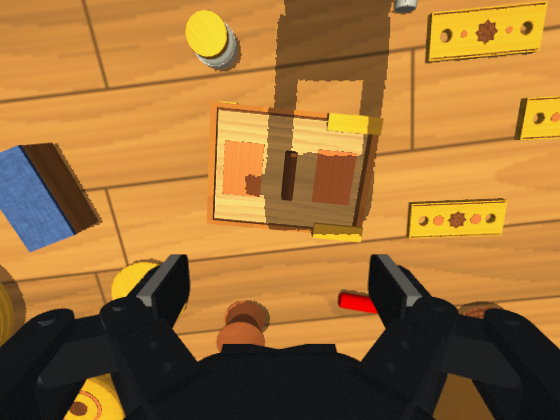

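The wrist view from above shows the whole case, with the handle at (289,176), the lip edge at x≈213 and the rails at the right. All three plates are at the right, the jar is at top left and the rest is at far left. I'll overlay the case model to check its yaw.

```bash
cat > c.py <<'E'
from h import *
import pickle,sys
d=shot("wrist");pickle.dump({k:d[k] for k in("pixels","wfc","K","D")},open("w1.pkl","wb"))
g=d["pixels"]
for uv,z in (([293,152],.085),([288,200],.085),([218,107],.058),([209,222],.058)): print(onz(d,uv,z)[0].round(4))
S=4
x0,y0=190,85
im=cv2.resize(g[y0:y0+145,x0:x0+200],None,fx=S,fy=S,interpolation=2)[:,:,::-1].copy()
def draw(c,yaw,col):
    r=np.array([[np.cos(yaw),-np.sin(yaw),0],[np.sin(yaw),np.cos(yaw),0],[0,0,1]])
    def poly(x1,x2,y1,y2,z):
        P=np.array([[x1,y1,z],[x2,y1,z],[x2,y2,z],[x1,y2,z]])@r.T+[c[0],c[1],0]
        q=((proj(d,P)-[x0,y0]+.5)*S).astype(int); cv2.polylines(im,[q.reshape(-1,1,2)],True,col,1)
    poly(-.105,.105,-.08,.08,.058)
    poly(.04,.105,.06,.08,.076);poly(.04,.105,-.08,-.06,.076);poly(-.007,.007,-.03,.03,.085)
draw((.546,-.018),1.45,(0,255,0))
cv2.imwrite("pics/c1.png",im)
E
python3 c.py
```

```text
[ 0.515  -0.0127  0.085 ]
[ 0.5736 -0.0253  0.085 ]
[ 0.4522 -0.098   0.058 ]
[ 0.5988 -0.1367  0.058 ]
```

View pics/c1.png

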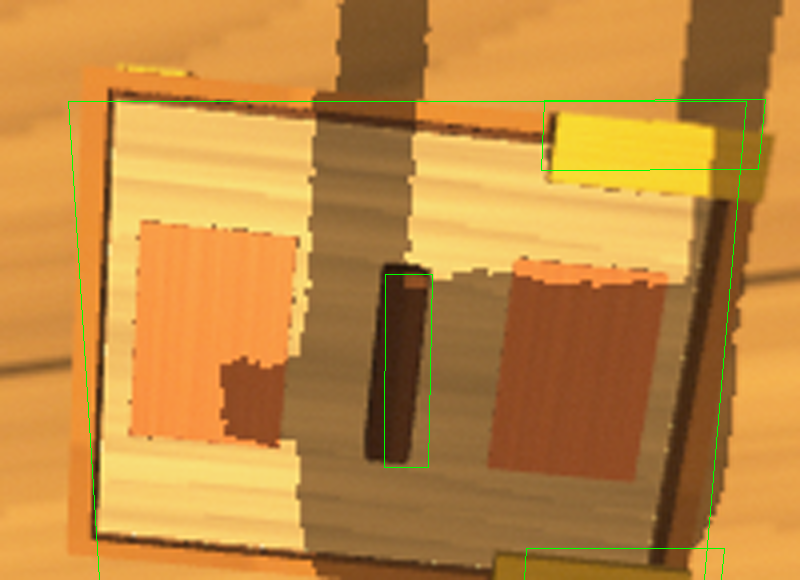

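```bash
cat > f.py <<'E'
from h import *
import pickle
from scipy.optimize import least_squares
d=pickle.load(open("w1.pkl","rb"))
M=[(-.105,.08,.058,84,66),(-.105,-.08,.058,70,553),(.04,.08,.076,555,113),(.04,.06,.076,549,181),(.105,.08,.076,772,135),(.105,.06,.076,765,203),(.04,-.06,.076,495,552),(.105,-.06,.076,690,570)]
H=[(-.007,.03,.085,385,262),(.007,.03,.085,432,268),(-.007,-.03,.085,366,462),(.007,-.03,.085,411,465)]
def fit(L):
    A=np.array(L);uv=A[:,3:]/4+[190,85]-.5
    def f(p):
        c,s=np.cos(p[2]),np.sin(p[2]);P=np.c_[p[0]+c*A[:,0]-s*A[:,1],p[1]+s*A[:,0]+c*A[:,1],A[:,2]]
        return (proj(d,P)-uv).ravel()
    r=least_squares(f,[.545,-.018,1.38]);print(r.x.round(4),r.fun.round(1))
fit(M);fit(H);fit(M+H)
E
python3 f.py
```

```text
[ 0.5445 -0.0214  1.353 ] [-0.7 -0.4 -1.1  0.4  0.8 -0.4 -0.1 -0.   0.7 -0.5 -0.8 -0.3  0.5  0.9
  0.6  0.9]
[ 0.5435 -0.0206  1.3596] [ 0.   0.9 -0.1  0.5  0.1 -0.9 -0.  -0.7]
[ 0.5442 -0.0211  1.3526] [-0.5 -0.7 -0.9  0.1  1.  -0.7  0.1 -0.3  1.  -0.8 -0.6 -0.5  0.6  0.6
  0.8  0.7 -0.2  1.5 -0.3  1.1 -0.4 -0.4 -0.5 -0.1]
```

```bash
cat >> h.py <<'E'
C=np.array([.5444,-.0212]); CY=1.353
ux=np.array([np.cos(CY),np.sin(CY)]); uy=np.array([-ux[1],ux[0]])
def st(m): print(m,round(readout.get_time_s(),1),np.round(readout.get_position(),4),"F",np.round(readout.get_force(),1),"w",round(readout.get_grip_width(),3))
E
cat > d.py <<'E'
from h import *
rot=down(CY)
claw.gripper_to(.6)
env.movel([*C,.13],rot,vel=.25)
env.movel([*C,.0845],vel=.08); st("at handle")
claw.gripper_to(0,70); st("gripped")
p=np.array(readout.get_position())
env.movel(p+[0,0,.008],vel=.04); st("raised")
q=p+[0,0,.008]-np.r_[ux*.08,0]
env.movel(q,vel=.07); st("slid")
d=shot("wrist");save(d,"w2")
E
python3 d.py
```

```text
at handle 4.9 [ 0.5446 -0.0212  0.0847] F [-0.6  0.5  0.2] w 0.599
gripped 5.3 [ 0.5447 -0.0212  0.0851] F [-1.7  0.7  8.2] w 0.15
raised 5.7 [ 0.5449 -0.0212  0.0935] F [ 0.3  0.2 -2.1] w 0.147
slid 7.0 [ 0.5275 -0.099   0.0931] F [ 1.   0.2 -2.1] w 0.15
```

View pics/w2.png

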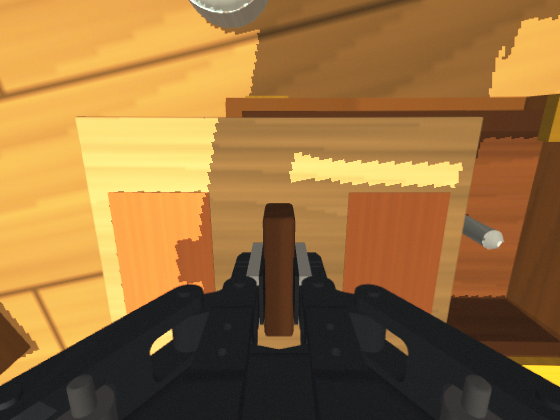

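The lid is out and gripped squarely, and a dowel shows at (490,238). Next I'll lay it on the rest.

```bash
cat > e.py <<'E'
from h import *
rot=down(CY); RT=np.array([.5345,-.3745])
p=np.array(readout.get_position())
env.movel([p[0],p[1],.16],vel=.15)
env.movel([*RT,.16],vel=.25)
env.movel([*RT,.100],vel=.12); st("above")
z=.100
while z>.088 and readout.get_force()[2]<1.0 :
    z-=.0015; env.movel([*RT,z],vel=.03)
st("touch")
claw.gripper_to(.6); st("open")
env.movel([*RT,.2],vel=.2)
env.movel([RT[0]+.09,RT[1],.3],vel=.3)
d=shot("wrist");save(d,"w3")
for q,z in (("rest_top",.06),("lid",.06)):
    for r in finder.pinpoint(d,q): print(q,round(r["p"],2),np.round(r["xy"]),onz(d,r["xy"],z)[0].round(4))
for r in finder.silhouettes(d,"lid"):
    c,s,t=rect(r["mask"],d,.066); print("lid mask",round(r["p"],2),c.round(4),np.round(s),round(t,4))
env.move_to([C[0]+.09,C[1],.30],rot)
d=shot("wrist");save(d,"w4");st("")
import pickle;pickle.dump({k:d[k] for k in("pixels","wfc","K","D")},open("w4.pkl","wb"))
E
python3 e.py
python3 - <<'E'
import cv2,numpy as np
a=cv2.imread('pics/w3.png')[:330];b=cv2.imread('pics/w4.png')[:330]
cv2.imwrite('pics/w34.png',cv2.resize(np.vstack([a,b]),(504,594)))
E
```

```text
above 9.6 [ 0.5348 -0.3744  0.1004] F [-0.2  0.1 -1.9] w 0.15
touch 11.1 [ 0.5345 -0.3746  0.0921] F [-4.8  4.4 15. ] w 0.145
open 11.5 [ 0.5345 -0.3745  0.0909] F [-0.3 -0.2 -0.5] w 0.601
rest_top 0.54 [546.  51.] [ 0.55   -0.0653  0.06  ]
lid 0.79 [263. 104.] [ 0.535  -0.3706  0.06  ]
lid 0.68 [462. 249.] [ 0.7632 -0.1621  0.06  ]
lid mask 0.86 [ 0.5349 -0.3736] [190. 141.] 1.3496
 14.4 [ 0.6347 -0.0225  0.3   ] F [-0.6  0.1 -0.2] w 0.6
```

View pics/w34.png

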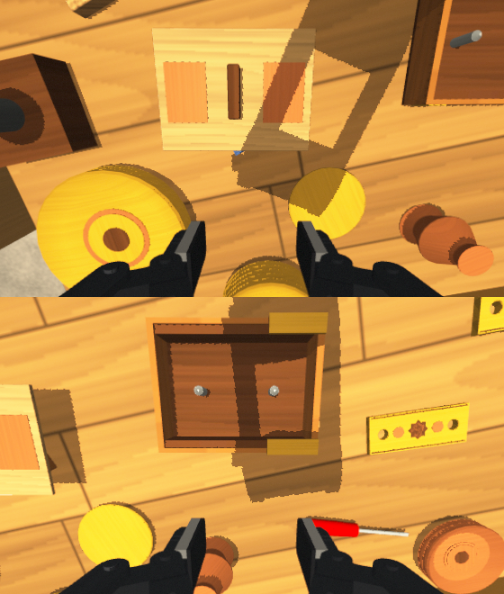

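The lid lies level on the rest, with its mask centre 1 mm off the rest's centre. The case is open with both dowels in view, at about (221,104) and (304,104) in the full w4 picture. Next I'll measure the dowels and look closely at the first plate.

```bash
cat >> h.py <<'E'
def look_plate(guess, z=.2, yaw=1.49, save_as=None):
    """camera above guess; returns list of (centre,size,yaw) of plates seen"""
    th=yaw-np.pi/2
    g=np.array(guess); t=g+.07*np.array([np.sin(th),-np.cos(th)])
    env.move_to([*t,z],down(th)); env.sleep(.1)
    d=shot("wrist")
    if save_as: save(d,save_as)
    out=[]
    for r in finder.silhouettes(d,"plate1"):
        c,s,a=rect(r["mask"],d,.012)
        a=(a+np.pi/2*0)%np.pi
        if r["p"]>.3: out.append((c,s,a,r["p"])); print("plate",round(r["p"],2),c.round(4),np.round(s,1),round(a,4))
    return d,out
E
cat > g.py <<'E'
from h import *
import pickle
d=pickle.load(open("w4.pkl","rb"))
g=d["pixels"].astype(int)
m=((g.max(2)-g.min(2)<25)&(g.max(2)>90)).astype(np.uint8); m[:,:150]=0;m[:60]=0;m[165:]=0;m[:,350:]=0
n,l,s,c=cv2.connectedComponentsWithStats(m)
for i in range(1,n):
    if s[i,4]>8: print(s[i].tolist(),c[i].round(1),onz(d,c[i],.05)[0].round(4))
for x in(-.05,.05): print(proj(d,[*(C+x*ux),.05]),proj(d,[*(C+x*ux),.043]))
q=cv2.resize(d["pixels"][60:165,160:360],None,fx=4,fy=4,interpolation=2)[:,:,::-1].copy()
cv2.imwrite("pics/dw.png",q)
d,o=look_plate([.65,.22],save_as="p1"); st("")
E
python3 g.py
python3 - <<'E'
import cv2,numpy as np
a=cv2.imread('pics/dw.png')[:,:800];b=cv2.imread('pics/p1.png')
b=cv2.resize(b[:250],None,fx=.7,fy=.7)
o=np.zeros((a.shape[0]+b.shape[0],800,3),np.uint8);o[:a.shape[0]]=a;o[a.shape[0]:,:b.shape[1]]=b
cv2.imwrite('pics/v5.png',o)
E
```

```text
[216, 99, 11, 10, 66] [221.  103.8] [ 0.5352 -0.0678  0.05  ]
[298, 99, 11, 11, 76] [303.6 104.3] [0.5565 0.026  0.05  ]
[[218.78138196 102.79705937]] [[219.90484662 103.10815697]]
[[304.728832   102.83169649]] [[304.23321289 103.14055874]]
plate 0.95 [0.521  0.3192] [60.7 24. ] 3.0725
plate 0.93 [0.6557 0.2261] [140.2  58.2] 1.499
plate 0.69 [0.4064 0.2511] [140.7  65.6] 1.5164
 16.1 [0.6445 0.1499 0.2002] F [-0.1 -0.2  0.9] w 0.604
```

View pics/v5.png

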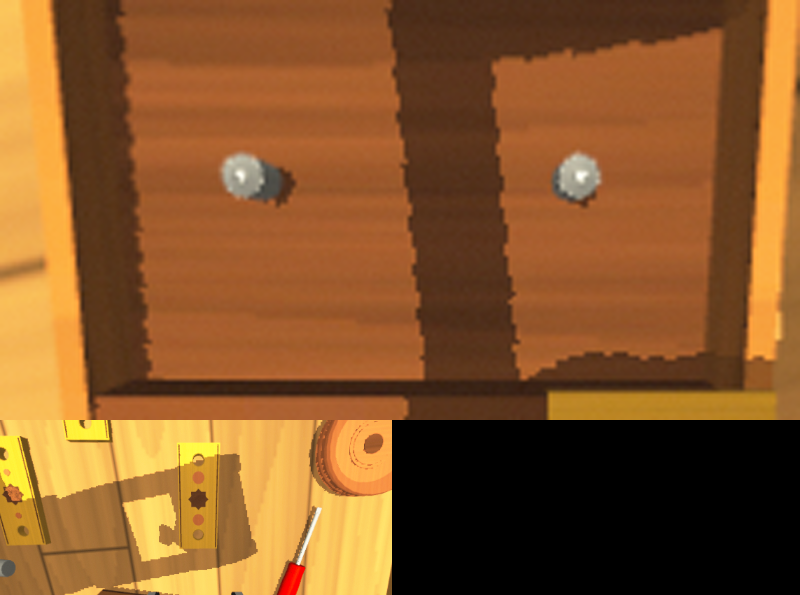

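The dowel tips are within 1 mm of the model: (219.5,103.5) and (304.5,103.5), against predicted (218.8,102.8) and (304.7,102.8). Plate A is clear, and its measured 140×58 matches. Next I'll pick it.

```bash
cat >> h.py <<'E'
C=C+[.0006,0]
def pick(c,yaw,zc=None):
    th=yaw-np.pi/2; claw.gripper_to(.85)
    env.movel([*c,.06],down(th),vel=.25)
    if zc is None:
        z=.034; env.movel([*c,z],vel=.08)
        while z>.012 and readout.get_force()[2]<4: z-=.001; env.movel([*c,z],vel=.04)
        print("table at",z); zc=z+.0025
    env.movel([*c,zc],vel=.06)
    claw.gripper_to(0,60); st("gripped"); zg=readout.get_position()[2]
    p=np.array(readout.get_position()); env.movel(p+[0,0,.02],vel=.08); env.sleep(.1); st("lifted")
    return zc
E
cat > i.py <<'E'
from h import *
zc=pick([.6557,.2261],1.499); open("zc","w").write(str(zc))
p=np.array(readout.get_position()); env.movel([p[0],p[1],.16],vel=.2)
env.movel([C[0],C[1],.16],down(CY-np.pi/2),vel=.25); st("over case")
d=shot("wrist");save(d,"w6");d2=shot("side");save(d2,"s6")
E
python3 i.py
python3 - <<'E'
import cv2,numpy as np
a=cv2.imread('pics/w6.png');b=cv2.imread('pics/s6.png')
b=cv2.resize(b[150:300,220:440],None,fx=2.5,fy=2.5)[:375,:550]
o=np.zeros((600,560,3),np.uint8);o[:225]=a[:225];o[225:,:550]=b
cv2.imwrite('pics/v6.png',o)
E
```

```text
table at 0.012999999999999984
gripped 23.5 [0.6574 0.2263 0.0181] F [-2.4 -4.5 33.6] w 0.639
lifted 24.1 [0.657  0.2262 0.0377] F [ 0.5  0.5 -3.2] w 0.634
over case 26.1 [ 0.5454 -0.0205  0.1599] F [ 0.5  0.7 -3.3] w 0.635
```

View pics/v6.png

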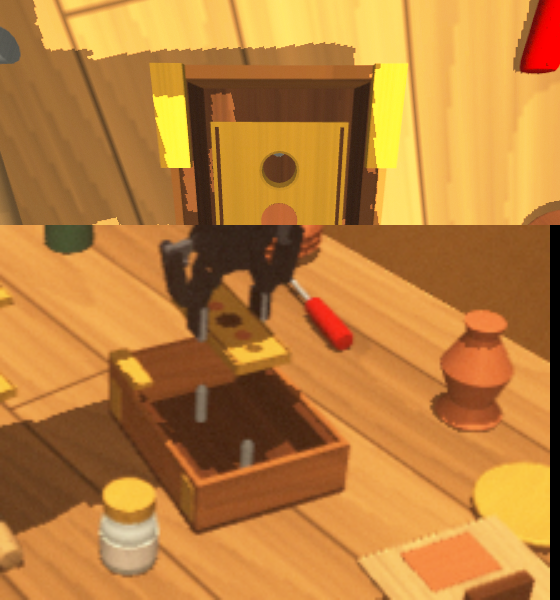

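The plate is held level and square over the case, with its near hole at (279,169). I'll compare that with the expected pixel and then insert.

```bash
echo .0195 > zc
cat >> h.py <<'E'
def hole_check(d,zt=.154,off=.05):
    """visible hole of held plate: dark blob near prediction, return error along tool y & x in m"""
    p=np.array(readout.get_position()); th=R.from_rotvec(readout.get_ee_rot()).as_matrix()
    P=p-off*th[:,1]; P[2]=zt
    uv=proj(d,P)[0]; g=d["pixels"].astype(int)
    x0,y0=(uv-30).astype(int); w=g[max(y0,0):y0+60,x0:x0+60]
    h=cv2.HoughCircles(cv2.GaussianBlur(w.astype(np.uint8)[:,:,1],(3,3),0),cv2.HOUGH_GRADIENT,1,40,param1=80,param2=12,minRadius=12,maxRadius=24)
    print("pred",uv.round(1),"found",None if h is None else (h[0,:2]+[x0,max(y0,0),0]).round(1))
    if h is None: return None
    q=onz(d,h[0,0,:2]+[x0,max(y0,0)],zt)[0]
    e=th.T@(q-P); print("err tool x,y mm",(e[:2]*1000).round(1)); return e
def insert(level,dx=0.,zg=.0185,n=None):
    """lower plate: level 0,1,2. dx = plate centre offset along ux rel. TCP"""
    t=C-dx*ux; zf=zg+.006+.012*level
    env.movel([*t,zg+.054],vel=.12); st("above tips")
    z=zg+.054
    while z>zf+.0005:
        z=max(z-.003,zf); env.movel([*t,z],vel=.03)
        f=np.array(readout.get_force())
        if f[2]>14: st("contact"); break
    st("down, target %.4f"%zf); return z-zf
E
cat > j.py <<'E'
from h import *
d=shot("wrist"); e=hole_check(d)
r=insert(0)
print(r)
E
python3 j.py
```

```text
pred [279.6 170.2] found [[279.5 169.5  18. ]]
err tool x,y mm [-0.  -0.3]
above tips 27.1 [ 0.5454 -0.0212  0.073 ] F [ 0.3  0.6 -2.6] w 0.636
down, target 0.0245 31.1 [ 0.545  -0.0212  0.0244] F [-0.1  0.6 -2.9] w 0.636
0.0
```

```bash
cat > k.py <<'E'
from h import *
def release():
    claw.gripper_to(.8); st("released"); p=np.array(readout.get_position())
    env.movel([p[0],p[1],.16],vel=.15)
release()
d=shot("wrist");save(d,"w7")
g,o=look_plate([.405,.250],yaw=1.516,save_as="p2")
c,s,a,p=min(o,key=lambda r:np.hypot(*(r[0]-[.405,.25])))
if abs(s[0]-140)<5 and s[1]<64 and np.hypot(*(c-[.405,.25]))<.06:
    pick(c,a,.0195); p=np.array(readout.get_position()); env.movel([p[0],p[1],.16],vel=.2)
    env.movel([C[0],C[1],.16],down(CY-np.pi/2),vel=.25); st("over case")
    d=shot("wrist");save(d,"w8"); hole_check(d)
E
python3 k.py
python3 - <<'E'
import cv2,numpy as np
o=np.vstack([cv2.resize(cv2.imread('pics/%s.png'%n)[:300],None,fx=.66,fy=.66) for n in('w7','p2','w8')])
cv2.imwrite('pics/v7.png',o)
E
```

```text
released 31.4 [ 0.5451 -0.0212  0.0246] F [0.2 0.4 0.4] w 0.8
plate 0.87 [0.4024 0.2518] [140.4  57.2] 1.5259
plate 0.79 [ 0.5611 -0.0731] [61.4 18.1] 1.4765
plate 0.79 [0.2294 0.2801] [143.9  59.1] 2.4767
plate 0.7 [0.4925 0.3442] [55.5  3.8] 3.0775
gripped 35.8 [0.4026 0.2519 0.0201] F [-1.7 -0.4 10.9] w 0.636
lifted 36.3 [0.4024 0.2519 0.04  ] F [-0.   1.1 -2.9] w 0.635
over case 38.5 [ 0.5443 -0.0203  0.1598] F [ 0.3 -0.8 -4.2] w 0.635
pred [279.8 169.8] found [[278.5 167.5  15. ]]
err tool x,y mm [-0.5 -1. ]
```

View pics/v7.png

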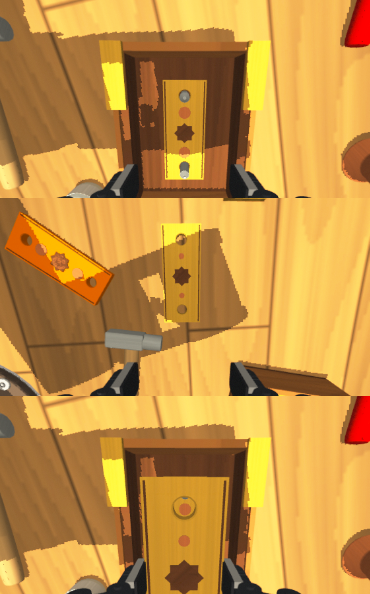

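Plate A lies flat on the floor with both dowels through its holes, and plate B is held square. Next I'll insert B and fetch C.

```bash
cat > l.py <<'E'
from h import *
r=insert(1,dx=.0005,zg=.020); print(r)
if r<.004:
    claw.gripper_to(.8); st("released"); p=np.array(readout.get_position())
    env.movel([p[0],p[1],.16],vel=.15)
    d=shot("wrist");save(d,"w9")
    G=np.array([.522,.372])
    g,o=look_plate(G,yaw=1.49,save_as="p3")
    c,s,a,p=min(o,key=lambda r:np.hypot(*(r[0]-G)))
    if abs(s[0]-140)<5 and s[1]<64 and np.hypot(*(c-G))<.06:
        pick(c,a,.0195); p=np.array(readout.get_position()); env.movel([p[0],p[1],.16],vel=.2)
        env.movel([C[0],C[1],.16],down(CY-np.pi/2),vel=.25); st("over case")
        d=shot("wrist");save(d,"w10"); hole_check(d,.1525)
E
python3 l.py
python3 - <<'E'
import cv2,numpy as np
o=np.vstack([cv2.resize(cv2.imread('pics/%s.png'%n)[:300],None,fx=.66,fy=.66) for n in('w9','p3','w10')])
cv2.imwrite('pics/v8.png',o)
E
```

```text
above tips 39.4 [ 0.5453 -0.0216  0.0745] F [-0.4  0.1 -2.6] w 0.636
down, target 0.0380 42.4 [ 0.5452 -0.0217  0.0382] F [-0.3  0.8  3.8] w 0.632
0.0
released 42.7 [ 0.5449 -0.0217  0.038 ] F [ 0.6 -0.8  0.2] w 0.797
plate 0.92 [0.25   0.2683] [98.1 65.4] 2.4825
plate 0.77 [0.4986 0.4101] [128.6  58.5] 1.4911
plate 0.54 [0.686  0.4277] [118.7  60.5] 3.0464[ WARN:0@0.049] global loadsave.cpp:275 findDecoder imread_('pics/w10.png'): can't open/read file: check file path/integrity
Traceback (most recent call last):
TypeError: 'NoneType' object is not subscriptable
```

Plate C has been knocked aside to about (0.50,0.41), so I'll look again from above its new place.

```bash
cat > m.py <<'E'
from h import *
g,o=look_plate([.4986,.41],yaw=1.49,z=.25,save_as="p4"); st("")
E
python3 m.py
python3 - <<'E'
import cv2,numpy as np
o=np.vstack([cv2.resize(cv2.imread('pics/%s.png'%n)[:300],None,fx=.66,fy=.66) for n in('w9','p3','p4')])
cv2.imwrite('pics/v8.png',o)
E
```

```text
plate 0.86 [0.4993 0.417 ] [139.8  58.4] 1.4899
plate 0.85 [0.2304 0.2834] [143.3  65.1] 2.4871
 45.7 [0.4929 0.3393 0.2491] F [ 0.4 -0.3  1. ] w 0.799
```

View pics/v8.png

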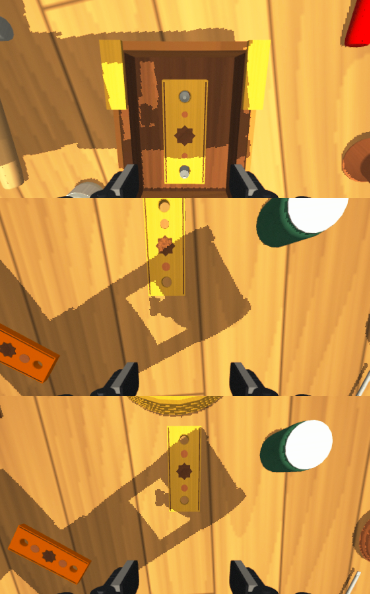

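Plate B is seated on A. Plate C is fully in view at (0.499,0.417) and clear of the tin.

```bash
cat > n.py <<'E'
from h import *
pick([.4993,.417],1.490,.0195); p=np.array(readout.get_position()); env.movel([p[0],p[1],.16],vel=.2)
env.movel([C[0],C[1],.16],down(CY-np.pi/2),vel=.25); st("over case")
d=shot("wrist");save(d,"w10"); e=hole_check(d,.1525)
if e is not None and abs(e[0])<.003 and abs(e[1])<.005:
    r=insert(2,dx=-e[1]*.5,zg=.020); print(r)
    if r<.004:
        claw.gripper_to(.8); st("released"); p=np.array(readout.get_position())
        env.movel([p[0],p[1],.16],vel=.15)
d=shot("wrist");save(d,"w11")
E
python3 n.py
python3 - <<'E'
import cv2,numpy as np
o=np.vstack([cv2.resize(cv2.imread('pics/%s.png'%n)[:300],None,fx=.9,fy=.9) for n in('w10','w11')])
cv2.imwrite('pics/v9.png',o)
E
```

```text
gripped 48.0 [0.4995 0.4172 0.0203] F [-1.3 -1.1  6.4] w 0.638
lifted 48.6 [0.4994 0.4171 0.0403] F [-0.5 -0.  -2.2] w 0.637
over case 51.2 [ 0.5449 -0.0204  0.16  ] F [ 0.4  0.1 -2.2] w 0.634
pred [279.6 169.4] found [[278.5 167.5  15.5]]
err tool x,y mm [-0.5 -0.8]
above tips 52.1 [ 0.5453 -0.0215  0.0744] F [-0.5  0.2 -2.6] w 0.634
down, target 0.0500 54.1 [ 0.5452 -0.0216  0.0503] F [-0.5  1.1  6.1] w 0.635
0.0
released 54.4 [ 0.545  -0.0216  0.05  ] F [-0.3  0.   0.2] w 0.802
```

View pics/v9.png

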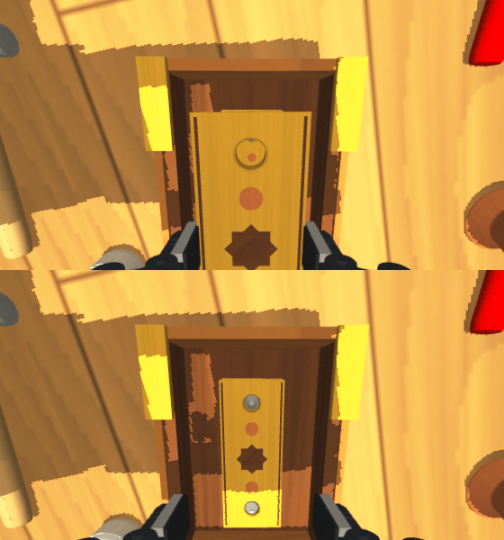

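All three plates are stacked and flat, with both dowel tips showing. Next I'll fetch the lid.

```bash
cat > o.py <<'E'
from h import *
rot=down(CY); RT=np.array([.5345,-.3745]); L=np.array([.5447,-.0212])
env.movel([C[0],C[1],.25],vel=.25)
env.move_to([*RT,.2],rot); 
d=shot("wrist");
for r in finder.silhouettes(d,"lid"):
    c,s,t=rect(r["mask"],d,.066); print("lid mask",round(r["p"],2),c.round(4),np.round(s),round(t,4))
claw.gripper_to(.6)
env.movel([*RT,.12],vel=.2); env.movel([*RT,.0925],vel=.06); st("at handle")
claw.gripper_to(0,80); st("gripped")
p=np.array(readout.get_position()); env.movel(p+[0,0,.07],vel=.15); env.sleep(.1); st("lift")
S=L-.085*ux
env.movel([*S,.162],rot,vel=.2); env.movel([*S,.11],vel=.12);env.movel([*S,.0937],vel=.05); st("entry")
d=shot("wrist");save(d,"w12");d=shot("side");save(d,"s12")
E
python3 o.py
python3 - <<'E'
import cv2,numpy as np
a=cv2.imread('pics/w12.png')[:320];b=cv2.imread('pics/s12.png')
b=cv2.resize(b[170:280,230:420],None,fx=2.5,fy=2.5)
o=np.zeros((320+275,560,3),np.uint8);o[:320]=a;o[320:,:475]=b
cv2.imwrite('pics/v10.png',o)
E
```

```text
lid mask 0.75 [ 0.5348 -0.3733] [191. 143.] 1.3513
at handle 59.4 [ 0.5344 -0.3745  0.0923] F [ 0.  -1.1  0.8] w 0.598
gripped 59.8 [ 0.5347 -0.3746  0.093 ] F [-1.3  1.   6.1] w 0.142
lift 60.5 [ 0.534  -0.3742  0.1617] F [ 0.6 -0.2 -3.2] w 0.145
entry 63.1 [ 0.5262 -0.1041  0.0935] F [ 0.2 -0.7 -1.8] w 0.143
```

View pics/v10.png

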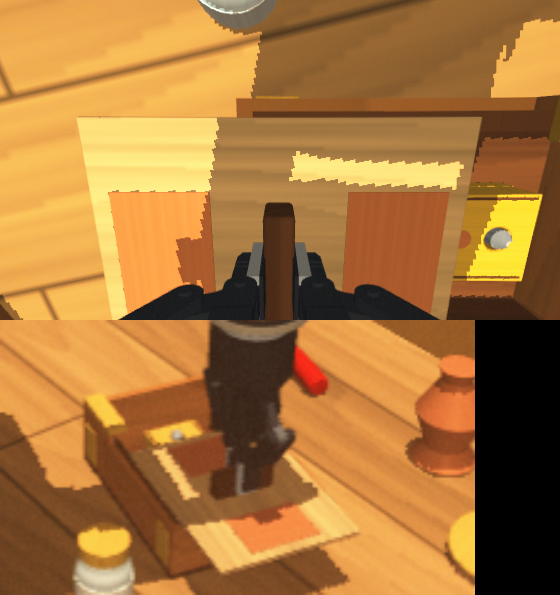

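The lid sits in the gripper exactly as when it was withdrawn (edges at x≈78 and 482), is level, and is at the entry. I'll slide it home.

```bash
cat > q.py <<'E'
from h import *
L=np.array([.5447,-.0212])
ok=True
for s in np.arange(-.075,.0001,.0125):
    env.movel([*(L+s*ux),.0937],vel=.06); f=np.array(readout.get_force()); 
    if np.hypot(*f[:2])>12 or abs(f[2]+2)>10: st("resist %.4f"%s); ok=False; break
st("in")
if ok:
    z=.0937
    while z>.0848:
        z-=.0015; env.movel([*L,z],vel=.03)
        if readout.get_force()[2]>6: break
    st("down"); claw.gripper_to(.5); st("open")
    env.movel([*L,.2],vel=.15); env.movel([.545,-.035,.33],vel=.2); env.sleep(.2)
d=shot("wrist");save(d,"w13");a=shot("scene");save(a,"a13")
for r in finder.silhouettes(d,"lid"):
    c,s,t=rect(r["mask"],d,.059); print("lid mask",round(r["p"],2),c.round(4),np.round(s),round(t,4))
E
python3 q.py
python3 - <<'E'
import cv2,numpy as np
a=cv2.imread('pics/w13.png')[85:230,190:390];b=cv2.imread('pics/a13.png')
a=cv2.resize(a,None,fx=2.6,fy=2.6);b=cv2.resize(b[180:380,150:450],None,fx=1.1,fy=1.1)
o=np.zeros((a.shape[0]+b.shape[0],520,3),np.uint8);o[:a.shape[0]]=a;o[a.shape[0]:,:b.shape[1]]=b
cv2.imwrite('pics/v11.png',o)
E
```

```text
in 65.6 [ 0.5448 -0.0207  0.0937] F [-0.5  0.8 -2.8] w 0.142
down 67.1 [ 0.5447 -0.0212  0.086 ] F [-7.8 -0.1 27.7] w 0.146
open 67.5 [ 0.5447 -0.0212  0.0846] F [ 0.2  0.4 -0.5] w 0.497
lid mask 0.78 [ 0.5445 -0.0206] [190. 143.] 1.354
```

View pics/v11.png

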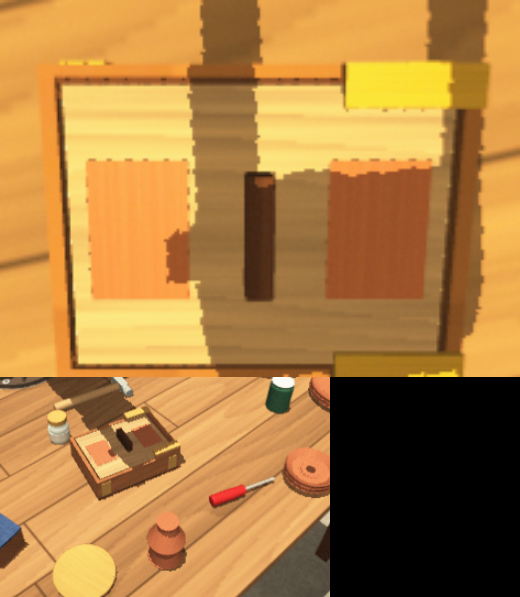

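The lid is down behind the lip (left edge inside the lip all along) and under the rails, as it was at the start. The jar, vase and tin are all standing.

```bash
python3 -c "
from h import *
st('end'); ticket.finish_job()"
```

```text
end 69.6 [ 0.5448 -0.0349  0.3294] F [ 0.4  0.1 -0.4] w 0.5
the job is handed in; nothing more can be done
```

The case is packed and closed, and I handed the job in at 69.6 s of the 208 s allowed. The hand-in gives no verdict, so what follows rests on my own checks.

- **Lid off:** I lifted it over the lip, slid it out and laid it on the blue rest. The camera put it about 1 mm from the rest's centre.
- **Plates:** Three brass plates were on the bench, and all three are stacked face up on the dowels. Each went down to its expected height without jamming. The last wrist picture before closing showed the stack flat with both dowel tips through the holes. I left the orange look-alike alone.
- **Knocked plate:** One plate had been pushed a few centimetres aside before I reached it. The first pick check rejected it, so I looked again and took it from its new place.
- **Lid closed:** It slid in without resistance. The last camera fit put it about 0.6 mm from the case centre I had measured, parallel to the case and behind the lip.
- **Forces:** Contact while lowering the lid reached about 28 N at the wrist, and the first plate grip pressed the fingertips on the table with about 34 N. The wrist limit is 120 N.
- **Bystanders:** The jar, vase and tin were upright in the last scene picture.

No final check failed or disagreed. The lid's height after closing was judged only from the pictures and the finger height at release, not measured directly.

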